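# Put the workshop air manifold back in service

### The job

Put the compressed-air manifold on the bench back into service with a fingertip: push the lever of the drain valve (the branch whose spout turns down over the tin) round until the drain is fully shut, and only then push the lever of the main supply valve (the big one, in line with the header pipe) round until it is fully open. Just push the levers, do not grip them. Leave the two outlet valves as they are, and the loose things on the bench where they stand.

Things in the scene. Friction and masses are not known exactly. Their poses are not given: they have to be found in the camera images.
- manifold: air manifold bolted to the bench: aluminium header pipe, 34 mm thick, along its y axis 100 mm above the bench, y = -165 to 220 mm; gauge at the +y end; at the -y end, in line, the brass main supply valve (stem at y = -200 mm), then a pipe down through the bench. Origin on the bench under the header. Branches leave towards -x (robot side) at y = -60, 60, 180 mm; which is the drain varies
- drain: drain branch: small brass ball valve, then an elbow with an open spout turned down over the tin. Origin on the bench under the header's axis; runs along its -x axis, stem 70 mm and spout 115 mm from the origin. Apart from stems and levers, valves and pipes of the whole manifold stay below 125 mm above the bench; nothing rises above 165 mm
- drain_stem (a point): point on the vertical turning axis (stem) of the drain valve, at the height of the sleeve's middle
- drain_grip (a point): middle of the black sleeve on the drain lever: the sleeve is 53 mm long, 16 mm wide and 11 mm high, lies level, from 32 to 85 mm from the stem; x axis points outwards along the lever, z up
- drain_lever (a joint): drain lever's angle, rad: 0 = fully shut, at its stop (lever across its branch, pointing to the manifold's +y), 1.571 = fully open (along the branch, pointing to -x). Seen from above it shuts clockwise. Starts more or less open. Friction about 0.24 N m (4 N at the sleeve); stays where it is left; hard stop at each end
- supply_stem (a point): point on the vertical turning axis (stem) of the main supply valve, at the height of the sleeve's middle
- supply_grip (a point): middle of the black sleeve on the main supply lever, the longest: the sleeve is 83 mm long, 16 mm wide and 11 mm high, lies level, from 32 to 115 mm from the stem; x axis points outwards along the lever, z up
- supply_lever (a joint): main supply lever's angle, rad: 0 = fully shut (lever across the header, pointing to the manifold's -x; starts there), 1.571 = fully open, at its stop (along the pipe, pointing to -y, away from the branches). Seen from above it opens counter-clockwise. Friction about 0.36 N m (5 N at the sleeve); stays where it is left; hard stop at each end
- outlet_a: outlet branch with a straight quick coupler (end 136 mm from the origin) and the same small valve as the drain; left open, lever along the branch; origin and axes as the drain's
- outlet_b: the other outlet branch, the same but shut, lever across the branch pointing to the manifold's +y
- outlet_a_grip (a point): middle of the black sleeve on the open outlet's lever: the sleeve is 53 mm long, 16 mm wide and 11 mm high, lies level, from 32 to 85 mm from the stem; x axis points outwards along the lever, z up
- outlet_b_grip (a point): middle of the black sleeve on the shut outlet's lever: the sleeve is 53 mm long, 16 mm wide and 11 mm high, lies level, from 32 to 85 mm from the stem; x axis points outwards along the lever, z up
- tin: loose open steel tin under the drain spout, 84 mm across, 50 mm high; origin at the centre of its underside
- oil: loose white oil bottle, 54 mm across, 125 mm high, behind the header; origin at the centre of its underside
- wheel: loose grinding wheel lying flat behind the header, 125 mm across, 20 mm thick; origin at the centre of its underside
- spanner: loose steel spanner lying on the bench in front of the supply valve, lengthwise along its x axis; origin on its underside

How it is judged (in metres and radians):
On the way, in this order (a step that is already met when the one before it is completed fails the run):
1. the drain is fully shut (value of joint drain_lever below 0.09 rad), for 0.2 s.
2. the main supply is fully open (value of joint supply_lever above 1.47 rad and value of joint drain_lever below 0.09 rad), for 0.2 s.
At the end, for the whole second after the job is handed in: the drain lever is within 0.09 rad of its shut stop and the main supply lever within 0.1 rad of its open stop, both at rest; the outlet levers' sleeves are within 15 mm and the tin, bottle, grinding wheel and spanner within 25 mm of where they began (all of step 2 and velocity of joint drain_lever between -0.05 and 0.05 rad/s and velocity of joint supply_lever between -0.05 and 0.05 rad/s and distance of each of outlet_a_grip, outlet_b_grip from where it was at the start of the episode below 0.015 m and distance of each of tin, oil, wheel, spanner from where it was at the start of the episode below 0.025 m); the robot touches nothing.
It fails at once if the supply is opened (over 0.2 rad) while the drain is not shut (value of joint supply_lever above 0.2 rad and value of joint drain_lever above 0.12 rad).
It fails at once if the drain or supply lever is gripped between the fingers instead of pushed ((contact force between the fingers and drain above 0.5 N and x of the grasp point in the frame of drain_grip between -0.045 and 0.045 m and y of the grasp point in the frame of drain_grip between -0.006 and 0.006 m and z of the grasp point in the frame of drain_grip between -0.02 and 0.014 m) or (contact force between the fingers and manifold above 0.5 N and x of the grasp point in the frame of supply_grip between -0.045 and 0.045 m and y of the grasp point in the frame of supply_grip between -0.006 and 0.006 m and z of the grasp point in the frame of supply_grip between -0.02 and 0.014 m)).
It fails at once if an outlet lever is moved (its sleeve by more than 15 mm) (not (distance of outlet_a_grip from where it was at the start of the episode below 0.015 m) or not (distance of outlet_b_grip from where it was at the start of the episode below 0.015 m)).
It fails at once if a loose thing is lifted, knocked or shifted more than 25 mm (not (distance of tin from where it was at the start of the episode below 0.025 m) or not (distance of oil from where it was at the start of the episode below 0.025 m) or not (distance of wheel from where it was at the start of the episode below 0.025 m) or not (distance of spanner from where it was at the start of the episode below 0.025 m)).
It also fails if it takes over 58 s, if anything falls off the work surface, if the arm or the gripper's body presses on something with over 40 N, if the wrist force passes 120 N, or if a joint passes its speed limit or range.

### The arm

A 7-joint arm with a two-finger parallel gripper is mounted at the origin on the work surface. World frame = base frame: x ahead of the robot, y to its left, z up, the work surface at z = 0. Lengths are in m, angles in degrees, forces in N, time in s.
With the tool pointing down it reaches from about 0.35 to 0.9 m from the base axis. Payload 7.2 kg.
Tool frame: the origin (TCP) lies at the very end of the fingers, on their centre line; the grasp point (between the pads) lies 19 mm behind it (env.grasp_offset is the distance from the TCP to the grasp point, in m); z points along the fingers, x is the direction in which the jaws open and shut, and the axes are right-handed (so a half turn about z gives the same grasp; the last joint's range is limited). The gripper opens to 88 mm and grips with 3 to 60 N. Pads are 20 mm wide; open, the fingers measure 115 mm over their backs; the gripper's body (75 mm by 178 mm) begins 61 mm behind the grasp point.
Start: joints at [72.811, 23.554, -0.728, 91.456, 0.321, 64.991, -4.71], TCP at [0.144, -0.608, 0.223] pointing down, gripper open.
Joint ranges: [-169.25, 169.25], [-16.82, 113.86], [-84.01, 82.57], [7.8, 145.47], [-59.2, 239.2], [7.22, 106.19], [-163.78, 163.78]. Speed limits (degrees/s): [136.94, 136.94, 172.46, 172.46, 180, 180, 180].

### API

Orientations are given as [roll, pitch, yaw] about the fixed x, y, z axes, in that order (R = Rz(yaw) Ry(pitch) Rx(roll)).
In Python, from bench import env gives the robot as it stands.
- The arm moves only by the tool jog_arm, never from a script. Its arguments are lists of equal length, an entry for each row: "offset": the shift along the world's x, y, z in m, a list of three; "delta_rot": the turn, a rotation vector about the world's x, y, z in degrees, a list of three; "jaw": the finger opening in m, from 0 to 0.0878. In form: {"offset": [[tx, ty, tz], ...], "delta_rot": [[wx, wy, wz], ...], "jaw": [jaw, ...]}. A call has exactly 8 rows; each row shifts and turns the commanded pose from where the row before left it; what a row does not reach is not made up. A row lasts 1/12 s, in which the tool goes at most 41.7 mm and 7.16 degrees, less where a joint would pass 70% of its speed; a pose out of reach is approached as far as the arm can. A call with a gripper value outside its range is refused whole. The fingers move at their own pace and stop on an object; "force" is the grip in N (left out, the last holds). Time passes only in rows, so rows that do not move let the fingers close, or fill a call up. It gives the time, the measured TCP pose, the force and the opening at its end, in the units of the state.
- env.read_state(): the state, without advancing time (a new reading comes with each control period).
- env.camera(name): name is "side" or "top"; returns a dict with "pixels" (384x512x3 uint8, blue, green, red), "fov_y" (degrees; the focal length in pixels is half the picture's height over the tangent of half this angle, whatever the lens; pixels are square), "cx", "cy" (the principal point, pixels), "cam_to_world" (4x4, takes a point from camera to world coordinates). Camera axes: x right, y up, looking along -z (the intrinsics and any distortion apply to the point x, -y, -z); pixel columns grow to the right and rows downward; lengths in m; the calibration is good to about 2 mm. A picture is of the moment at which its call begins. There is no depth.
- env.hand_in(): hands the job in, once; it reports no verdict.
The state is a dict: "time": time; "joint_positions": joint angles; "qd": joint speeds; "effort": joint torques, N m; "eef_pos": TCP position; "ee_rot": TCP orientation; "wrist_force": force on the tool from outside, world axes, zero at the start; "ft_torque": the same for the moment, N m; "opening": finger opening in m.
Only numpy, scipy, OpenCV 4.12 (cv2) and the standard library are available. Lean on these libraries where they do the work, as an engineer would, in place of code of your own. Each camera call takes 0.05 s, during which the arm holds its last target.

## Working session

There is one attempt and no reset: what is moved stays moved. The work goes in short steps, Python scripts to look and compute and a tool call to move; the robot and the scene stay as the last step left them, time stands still between calls to the robot, and variables do not carry over. Pictures are saved under pics/ and viewed, and the job is handed in when it is done.

Besides the shell and the picture viewer there is one more tool, called after ">>>" by a JSON object that holds its "fn" and its "kwargs", one argument or row to a line. jog_arm: Moves the arm, as the interface text tells. Its arguments: {"type":"object","properties":{"offset":{"type":"array","items":{"type":"array","items":{"type":"number"}}},"delta_rot":{"type":"array","items":{"type":"array","items":{"type":"number"}}},"jaw":{"type":"array","items":{"type":"number"}},"force":{"type":"number"}},"required":["offset","delta_rot","jaw"]}

```bash
mkdir -p pics; cat > h.py <<'E'
import numpy as np, cv2
from bench import env
def snap(n,f):
    c=env.camera(n); cv2.imwrite(f'pics/{f}.png',cv2.resize(c['pixels'],None,fx=1.5,fy=1.5,interpolation=cv2.INTER_CUBIC)); np.save(f'pics/{f}.npy',c,allow_pickle=True); return c
def ray(c,u,v):
    f=c['pixels'].shape[0]/2/np.tan(np.radians(c['fov_y'])/2)
    M=np.array(c['cam_to_world']); d=M[:3,:3]@np.array([(u-c['cx'])/f,-(v-c['cy'])/f,-1]); return M[:3,3],d
def onz(c,u,v,z):
    o,d=ray(c,u,v); return o+d*(z-o[2])/d[2]
def proj(c,p):
    f=c['pixels'].shape[0]/2/np.tan(np.radians(c['fov_y'])/2)
    M=np.array(c['cam_to_world']); q=M[:3,:3].T@(np.array(p)-M[:3,3]); return c['cx']+f*q[0]/-q[2], c['cy']-f*q[1]/-q[2]
def load(f): return np.load(f'pics/{f}.npy',allow_pickle=True).item()
E
python3 - <<'E'
from h import *
for n in('top','side'):
    c=snap(n,n+'0'); print({k:v for k,v in c.items() if k!='pixels'})
print(env.read_state())
E
```

```text
{'fov_y': 42.301234142023155, 'cx': 250.98231676373976, 'cy': 202.557303181042, 'cam_to_world': array([[-0.02502109,  0.98896798, -0.14600098,  0.39650192],
       [-0.99967677, -0.02409443,  0.0081122 ,  0.05849059],
       [ 0.0045049 ,  0.14615677,  0.98925118,  1.35667824],
       [ 0.        ,  0.        ,  0.        ,  1.        ]])}
{'fov_y': 44.878544019686956, 'cx': 253.01429729895915, 'cy': 186.40821885695908, 'cam_to_world': array([[-0.85777694,  0.33628811, -0.38875318,  0.22724759],
       [-0.51396569, -0.57232604,  0.63896963,  0.64518505],
       [-0.00761568,  0.7478992 ,  0.66376862,  0.74294379],
       [ 0.        ,  0.        ,  0.        ,  1.        ]])}
{'time': 0.1, 'joint_positions': array([72.81041322, 23.59405484, -0.72716296, 91.49637273,  0.31953981,
       64.99110786, -4.70927921]), 'qd': array([-0.01537122, -0.06779796, -0.07845369, -0.14394266, -0.0095524 ,
        0.05033484, -0.03224128]), 'effort': array([ 3.07287555e-03, -5.89095140e+01,  6.44003358e-01, -2.91710973e+01,
       -5.37581427e-02,  1.44870972e-02,  7.43892133e-05]), 'eef_pos': array([ 0.14344957, -0.60786859,  0.22192886]), 'ee_rot': array([ 1.79995119e+02,  7.93639882e-02, -7.67178226e+01]), 'wrist_force': array([-0.82679949, -0.41417796, -0.00088524]), 'ft_torque': array([-0.00718622,  0.03072805, -0.04138553]), 'opening': 0.08780650293035402}
```

View pics/top0.png

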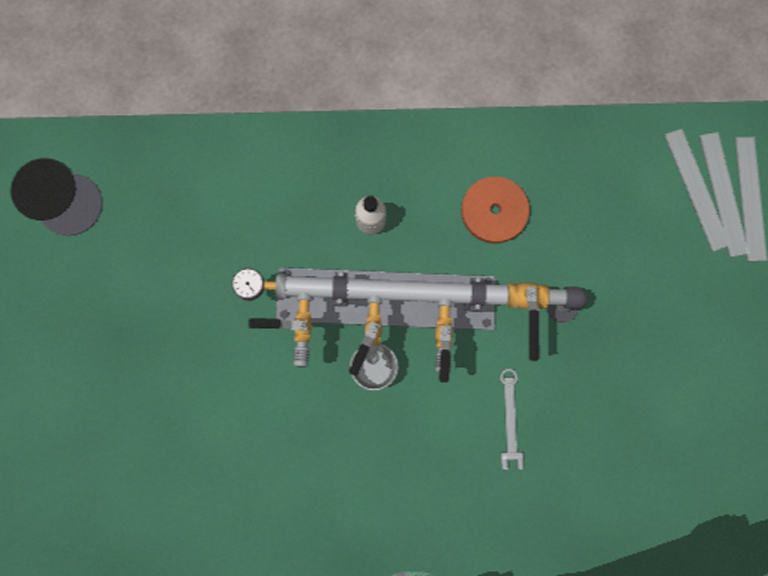

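View pics/side0.png

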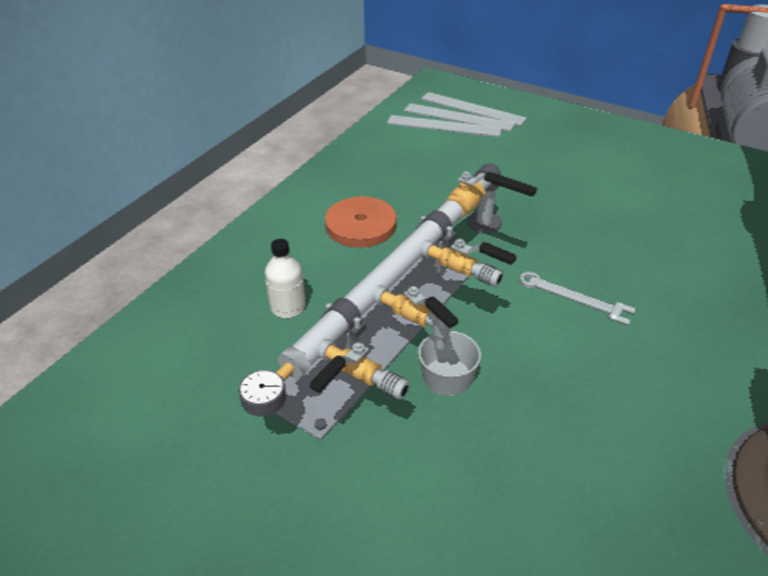

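The drain is the middle branch: its lever is at about (360,358) in the top picture and partly open, and the tin is under it. The supply lever is at about (534,335), the open outlet's at (445,365) and the shut outlet's at (265,323). Next I'll measure the sleeves.

```bash
python3 - <<'E'
from h import *
R={}
for n,rois in (('top',{'dr':(345,335,372,380),'oa':(436,345,455,385),'sup':(526,305,544,365),'ob':(245,315,282,331)}),('side',{'dr':(424,295,460,328),'oa':(478,242,518,266),'sup':(484,170,540,197),'ob':(308,355,347,393)})):
    c=load(n+'0'); im=c['pixels'].max(2)
    for k,(a,b,d,e) in rois.items():
        a,b,d,e=[int(x/1.5) for x in(a,b,d,e)]
        m=np.zeros_like(im); m[b:e,a:d]=(im[b:e,a:d]<50)
        nn,l,s,ce=cv2.connectedComponentsWithStats(m); i=1+np.argmax(s[1:,4]); r=cv2.minAreaRect(np.argwhere(l==i)[:,::-1].astype(np.float32))
        R[n,k]=ce[i]; print(n,k,s[i],ce[i].round(1),[np.round(x,1) for x in r])
ct,cs=load('top0'),load('side0')
for k in('dr','oa','sup','ob'):
    o1,d1=ray(ct,*R['top',k]); o2,d2=ray(cs,*R['side',k])
    A=np.stack([d1,-d2],1); t=np.linalg.lstsq(A,o2-o1,rcond=None)[0]
    p,q=o1+d1*t[0],o2+d2*t[1]; print(k,((p+q)/2).round(4),np.linalg.norm(p-q).round(4))
# header axis ends & stems at guess heights
for nm,u,v,z in (('hdrL',290,285,.1),('hdrR',505,294,.1),('stemS',532,294,.14),('stemD',373,332,.14),('tin',374,367,.05)):
    print(nm,onz(ct,u/1.5,v/1.5,z).round(4))
for n,(x0,y0,x1,y1) in (('top',(230,260,600,400)),('side',(380,150,560,400))):
    c=load(n+'0');a=[int(x/1.5) for x in (x0,y0,x1,y1)]
    im=c['pixels'][a[1]:a[3],a[0]:a[2]]; s=min(800/im.shape[1],600/im.shape[0]);print(n,s,a)
    cv2.imwrite(f'pics/{n}z.png',cv2.resize(im,None,fx=s,fy=s,interpolation=cv2.INTER_CUBIC))
E
```

```text
top dr [233 230  12  20 108] [238.8 239.6] [array([238.8, 239.4]), array([ 5.5, 19.8]), np.float64(24.4)]
top oa [293 233   7  22 112] [296.2 243.6] [array([296.3, 243.5]), array([ 5.5, 20.9]), np.float64(4.4)]
top sup [353 207   6  33 193] [355.5 222.9] [array([355.5, 223. ]), array([32.,  5.]), np.float64(90.0)]
top ob [167 213  20   6 113] [176.7 215.4] [array([176.5, 215.5]), array([ 5., 19.]), np.float64(90.0)]
side dr [284 198  21  20 185] [293.9 207.9] [array([294. , 207.5]), array([24.7,  7.8]), np.float64(45.0)]
side oa [320 162  24  14 157] [331.2 168.4] [array([331.4, 168.3]), array([24.3,  6.8]), np.float64(23.2)]
side sup [323 115  34  16 199] [339.6 122.3] [array([339.8, 122.7]), array([34.2,  6.6]), np.float64(19.8)]
side ob [207 238  23  24 239] [218.  249.3] [array([218.1, 249. ]), array([ 8.9, 28.3]), np.float64(42.3)]
dr [0.4841 0.0803 0.1424] 0.0019
oa [ 0.4709 -0.0597  0.143 ] 0.0017
sup [ 0.5163 -0.2049  0.1554] 0.0024
ob [0.5487 0.2327 0.14  ] 0.0004
hdrL [0.6182 0.1954 0.1   ]
hdrR [ 0.5936 -0.1721  0.1   ]
stemS [ 0.5863 -0.2095  0.14  ]
stemD [0.5294 0.0554 0.14  ]
tin [0.4776 0.0549 0.05  ]
top 3.2388663967611335 [153, 173, 400, 266]
side 3.6144578313253013 [253, 100, 373, 266]
```

```bash
python3 - <<'E'
from h import *
M=np.array([[-.1285,-.06],[-.0735,-.2],[-.07,.2385]]);W=np.array([[.4709,-.0597],[.5163,-.2049],[.5487,.2327]])
A=(M-M.mean(0));B=(W-W.mean(0));yaw=np.arctan2((A[:,0]*B[:,1]-A[:,1]*B[:,0]).sum(),(A*B).sum())
R=np.array([[np.cos(yaw),-np.sin(yaw)],[np.sin(yaw),np.cos(yaw)]]);t=W.mean(0)-R@M.mean(0)
print(np.degrees(yaw),t,M@R.T+t-W)
S=lambda x,y:(R@[x,y]+t).round(4)
ds=S(-.07,.06);print('dstem',ds,'supstem',S(0,-.2),'shutgrip',S(-.07,.1185),'opengripsup',S(0,-.2735))
g=R.T@(np.array([.4841,.0803])-ds);print(g,np.linalg.norm(g),'angle',np.degrees(np.arctan2(-g[0],g[1])))
E
```

```text
-3.8103148913144285 [ 0.60290917 -0.00950763] [[-1.93998500e-04 -1.13572105e-03]
 [-1.90693775e-05  7.18801746e-04]
 [ 2.13067877e-04  4.16919302e-04]]
dstem [0.5371 0.055 ] supstem [ 0.5896 -0.2091] shutgrip [0.5409 0.1134] opengripsup [ 0.5847 -0.2824]
[-0.05456412  0.02172204] 0.05872895367704081 angle 68.29244238370337
```

View pics/topz.png

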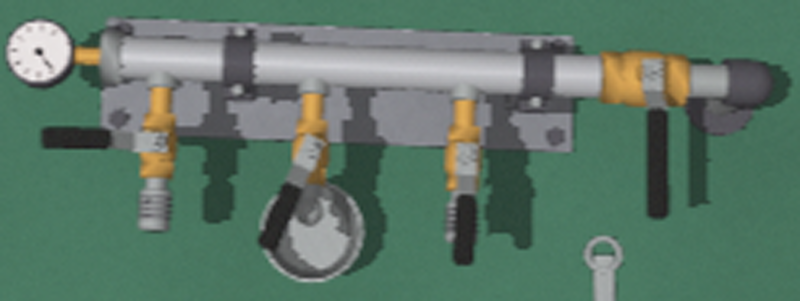

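```bash
python3 - <<'E'
from h import *
y=np.radians(-3.81);R=np.array([[np.cos(y),-np.sin(y)],[np.sin(y),np.cos(y)]]);t=np.array([.6029,-.0095])
ext=lambda th:.0135*abs(np.sin(th))+.010*abs(np.cos(th))
print('drain')
for i,a in enumerate([68,68,50,35,20,10,4,0,-2,-4]):
    b=np.radians(a);d=.008+ext(b)+(.015 if i==0 else 0)
    print(a,(R@(np.array([-.07,.06])+.060*np.array([-np.sin(b),np.cos(b)])-d*np.array([np.cos(b),np.sin(b)]))+t).round(4))
print('sup')
for i,a in enumerate([0,0,15,30,45,60,75,85,90,92,94]):
    b=np.radians(a);d=.008+ext(np.pi/2-b)+(.015 if i==0 else 0)
    print(a,(R@(np.array([0,-.2])+.080*np.array([-np.cos(b),-np.sin(b)])-d*np.array([np.sin(b),-np.cos(b)]))+t).round(4))
E
```

```text
drain
68 [0.4659 0.0458]
68 [0.4725 0.0593]
50 [0.4766 0.0787]
35 [0.4855 0.094 ]
20 [0.4992 0.1065]
10 [0.5105 0.1125]
4 [0.5179 0.115 ]
0 [0.5231 0.1161]
-2 [0.5247 0.1166]
-4 [0.5265 0.117 ]
sup
0 [ 0.5122 -0.1673]
0 [ 0.5112 -0.1823]
15 [ 0.5065 -0.2014]
30 [ 0.5069 -0.2222]
45 [ 0.5132 -0.2432]
60 [ 0.5256 -0.2625]
75 [ 0.5438 -0.278 ]
85 [ 0.5584 -0.2852]
90 [ 0.5663 -0.2877]
92 [ 0.5686 -0.2884]
94 [ 0.571  -0.2891]
```

>>> {"fn": "jog_arm", "kwargs": {
  "offset": [
    [0.016, 0.033, 0],
    [0.016, 0.033, 0],
    [0.016, 0.033, 0],
    [0.016, 0.033, 0],
    [0.016, 0.033, 0],
    [0.016, 0.033, 0],
    [0.016, 0.033, 0],
    [0.016, 0.033, 0]
  ],
  "delta_rot": [
    [0, 0, -4],
    [0, 0, -4],
    [0, 0, -4],
    [0, 0, -5],
    [0, 0, 0],
    [0, 0, 0],
    [0, 0, 0],
    [0, 0, 0]
  ],
  "jaw": [0, 0, 0, 0, 0, 0, 0, 0],
  "force": 20
}}

```text
time: 0.77
eef_pos: [0.2718, -0.3425, 0.2225]
ee_rot: [180.0, 0.0, -93.7]
wrist_force: [1.4, -0.4, -0.1]
opening: 0.038
```

>>> {"fn": "jog_arm", "kwargs": {
  "offset": [
    [0.018, 0.036, 0],
    [0.018, 0.036, 0],
    [0.018, 0.036, 0],
    [0.018, 0.036, 0],
    [0.018, 0.036, 0],
    [0.018, 0.036, 0],
    [0.018, 0.036, 0],
    [0.018, 0.036, 0]
  ],
  "delta_rot": [
    [0, 0, 0],
    [0, 0, 0],
    [0, 0, 0],
    [0, 0, 0],
    [0, 0, 0],
    [0, 0, 0],
    [0, 0, 0],
    [0, 0, 0]
  ],
  "jaw": [0, 0, 0, 0, 0, 0, 0, 0]
}}

```text
time: 1.43
eef_pos: [0.4158, -0.0544, 0.2228]
ee_rot: [-180.0, -0.0, -93.7]
wrist_force: [1.3, -1.2, -0.5]
opening: 0.0009
```

>>> {"fn": "jog_arm", "kwargs": {
  "offset": [
    [0.016, 0.032, 0],
    [0.016, 0.032, 0],
    [0.016, 0.03, 0],
    [0, 0, 0],
    [0, 0, 0],
    [0, 0, 0],
    [0, 0, 0],
    [0, 0, 0]
  ],
  "delta_rot": [
    [0, 0, 0],
    [0, 0, 0],
    [0, 0, 0],
    [0, 0, 0],
    [0, 0, 0],
    [0, 0, 0],
    [0, 0, 0],
    [0, 0, 0]
  ],
  "jaw": [0, 0, 0, 0, 0, 0, 0, 0]
}}

```text
time: 2.1
eef_pos: [0.4631, 0.0363, 0.2226]
ee_rot: [180.0, -0.0, -93.8]
wrist_force: [-1.0, 0.3, -0.2]
opening: 0.0005
```

Next, down to z = 0.132. The target there is (0.466, 0.042).

>>> {"fn": "jog_arm", "kwargs": {
  "offset": [
    [0, 0, -0.02],
    [0, 0, -0.02],
    [0, 0, -0.02],
    [0, 0, -0.015],
    [0, 0, -0.01],
    [0, 0, -0.006],
    [0, 0, 0],
    [0, 0, 0]
  ],
  "delta_rot": [
    [0, 0, 0],
    [0, 0, 0],
    [0, 0, 0],
    [0, 0, 0],
    [0, 0, 0],
    [0, 0, 0],
    [0, 0, 0],
    [0, 0, 0]
  ],
  "jaw": [0, 0, 0, 0, 0, 0, 0, 0]
}}

```text
time: 2.77
eef_pos: [0.4638, 0.0375, 0.132]
ee_rot: [-180.0, -0.0, -93.7]
wrist_force: [0.2, -0.4, -0.9]
opening: 0.0005
```

```bash
python3 - <<'E'
from h import *
snap('side','side1');print(env.read_state()['eef_pos'],env.read_state()['wrist_force'])
E
```

```text
[0.46408164 0.03763089 0.13237349] [ 0.58504937 -0.04760686 -0.29211284]
```

View pics/side1.png

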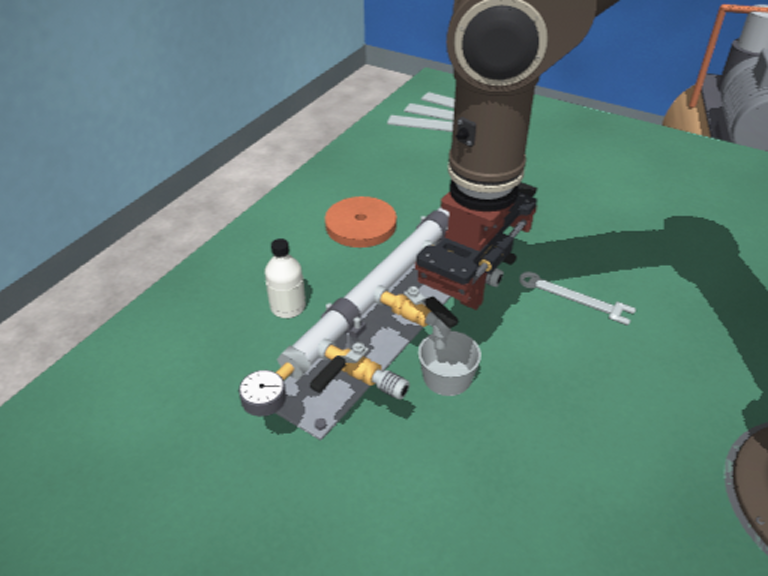

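The closed fingers are next to the drain lever (sleeve at about (440,312)) on its -y side, touching nothing. Next I'll push it round the arc.

>>> {"fn": "jog_arm", "kwargs": {
  "offset": [
    [0.004, 0.011, 0],
    [0.0045, 0.0105, 0],
    [0.002, 0.0095, 0],
    [0.002, 0.01, 0],
    [0.0045, 0.0075, 0],
    [0.0045, 0.008, 0],
    [0.007, 0.006, 0],
    [0.007, 0.0065, 0]
  ],
  "delta_rot": [
    [0, 0, 0],
    [0, 0, 0],
    [0, 0, 0],
    [0, 0, 0],
    [0, 0, 0],
    [0, 0, 0],
    [0, 0, 0],
    [0, 0, 0]
  ],
  "jaw": [0, 0, 0, 0, 0, 0, 0, 0]
}}

```text
time: 3.48
eef_pos: [0.4983, 0.1056, 0.1315]
ee_rot: [179.9, -0.2, -93.7]
wrist_force: [-2.8, -5.5, -0.2]
opening: 0.0008
```

>>> {"fn": "jog_arm", "kwargs": {
  "offset": [
    [0.0055, 0.003, 0],
    [0.0055, 0.003, 0],
    [0.004, 0.0015, 0],
    [0.0035, 0.001, 0],
    [0.003, 0.001, 0],
    [0.002, 0, 0],
    [0, 0, 0],
    [0, 0, 0]
  ],
  "delta_rot": [
    [0, 0, 0],
    [0, 0, 0],
    [0, 0, 0],
    [0, 0, 0],
    [0, 0, 0],
    [0, 0, 0],
    [0, 0, 0],
    [0, 0, 0]
  ],
  "jaw": [0, 0, 0, 0, 0, 0, 0, 0]
}}

```text
time: 4.15
eef_pos: [0.5223, 0.1166, 0.1315]
ee_rot: [180.0, 0.0, -93.7]
wrist_force: [-3.5, -0.7, -2.7]
opening: 0.0007
```

```bash
python3 - <<'E'
from h import *
snap('side','side2');print(env.read_state()['eef_pos'],env.read_state()['wrist_force'])
E
```

```text
[0.52230828 0.11654674 0.13151673] [-4.12814793 -1.52909079 -2.47472292]
```

View pics/side2.png

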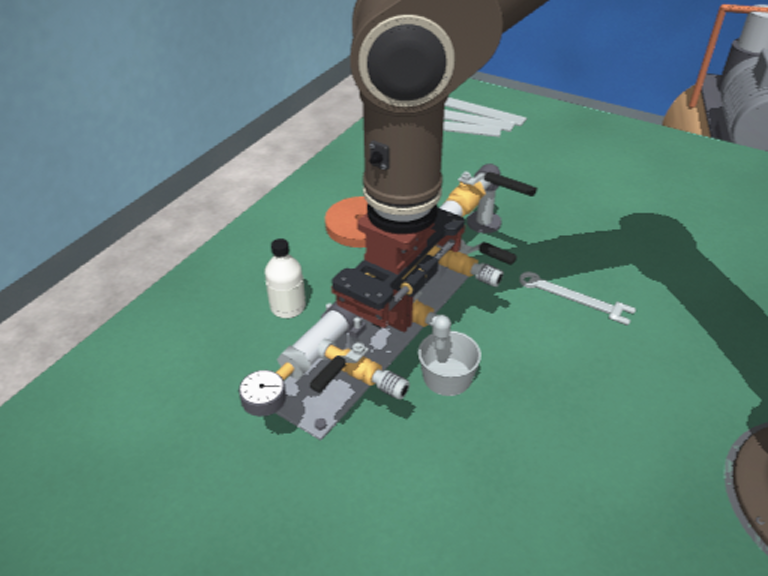

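The lever is swung round and hidden behind the gripper, with about 4 N on the wrist. That is the lever's friction, so it isn't at the stop yet. I'll push on in small steps until the force jumps.

>>> {"fn": "jog_arm", "kwargs": {
  "offset": [
    [0.001, 0, 0],
    [0.001, 0, 0],
    [0.001, 0, 0],
    [0.001, 0, 0],
    [0, 0, 0],
    [0, 0, 0],
    [0, 0, 0],
    [0, 0, 0]
  ],
  "delta_rot": [
    [0, 0, 0],
    [0, 0, 0],
    [0, 0, 0],
    [0, 0, 0],
    [0, 0, 0],
    [0, 0, 0],
    [0, 0, 0],
    [0, 0, 0]
  ],
  "jaw": [0, 0, 0, 0, 0, 0, 0, 0]
}}

```text
time: 4.87
eef_pos: [0.5225, 0.1165, 0.1313]
ee_rot: [179.6, -0.1, -93.7]
wrist_force: [-17.5, -1.1, 8.1]
opening: 0.0006
```

The force rose to 17.5 N and the tool stopped advancing, so the lever is at its stop. I'll back off along -x, go up and check.

>>> {"fn": "jog_arm", "kwargs": {
  "offset": [
    [-0.008, 0, 0],
    [-0.012, 0, 0],
    [-0.012, 0, 0],
    [-0.005, 0, 0.02],
    [0, 0, 0.03],
    [0, -0.01, 0.03],
    [0, -0.03, 0.01],
    [0, -0.035, 0]
  ],
  "delta_rot": [
    [0, 0, 0],
    [0, 0, 0],
    [0, 0, 0],
    [0, 0, 0],
    [0, 0, 0],
    [0, 0, 0],
    [0, 0, 0],
    [0, 0, 0]
  ],
  "jaw": [0, 0, 0, 0, 0, 0, 0, 0]
}}

```text
time: 5.53
eef_pos: [0.4927, 0.0435, 0.226]
ee_rot: [-179.4, 0.1, -93.4]
wrist_force: [2.2, -0.2, -0.5]
opening: 0.0002
```

>>> {"fn": "jog_arm", "kwargs": {
  "offset": [
    [0.003, -0.041, 0],
    [0.003, -0.041, 0],
    [0.003, -0.041, 0],
    [0.004, -0.041, 0],
    [0.004, -0.035, 0],
    [0, 0, 0],
    [0, 0, 0],
    [0, 0, 0]
  ],
  "delta_rot": [
    [0, 0, 0],
    [0, 0, 0],
    [0, 0, 0],
    [0, 0, 0],
    [0, 0, 0],
    [0, 0, 0],
    [0, 0, 0],
    [0, 0, 0]
  ],
  "jaw": [0, 0, 0, 0, 0, 0, 0, 0]
}}

```text
time: 6.2
eef_pos: [0.5075, -0.1571, 0.2222]
ee_rot: [-179.9, 0.0, -93.7]
wrist_force: [-0.0, 0.8, -0.6]
opening: 0.0005
```

```bash
python3 - <<'E'
from h import *
snap('side','side3');c=snap('top','top3');print(env.read_state()['eef_pos'],env.read_state()['wrist_force'])
print(np.array(proj(c,[.5409,.1134,.142]))*1.5,np.array(proj(load('side3'),[.5409,.1134,.142]))*1.5)
cv2.imwrite('pics/both3.png',np.hstack([cv2.resize(load(f)['pixels'],(400,300)) for f in('top3','side3')]))
E
```

```text
[ 0.50723871 -0.15604899  0.22211799] [-0.36742405  0.20240957  0.77585838]
[337.50880514 325.79287423] [386.69454112 311.71226799]
```

View pics/side3.png

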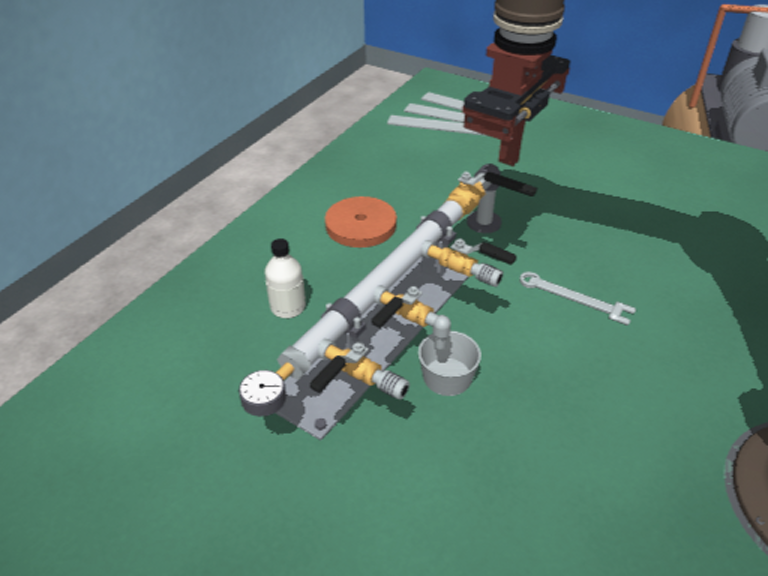

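View pics/top3.png

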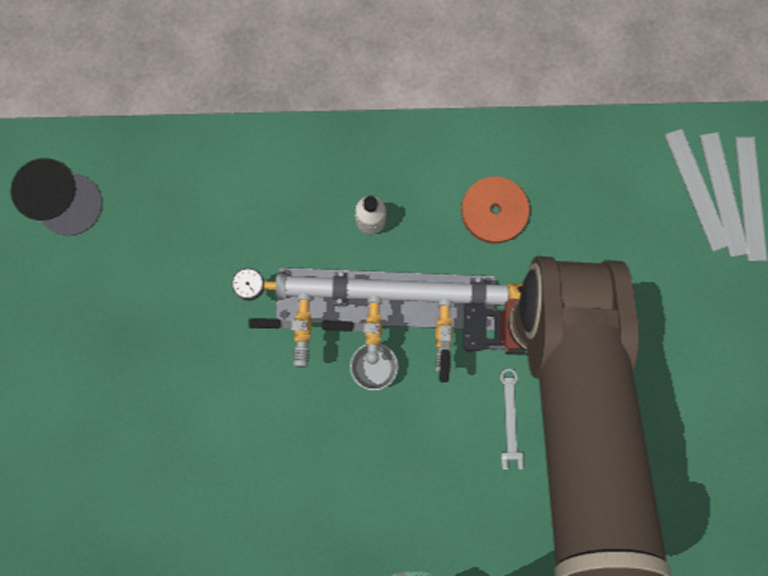

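The drain sleeve is at (337,325), parallel to the shut outlet's lever and matching the predicted shut position of (337.5,325.8). Nothing else has moved. Next is the descent beside the supply lever, on its +y side.

>>> {"fn": "jog_arm", "kwargs": {
  "offset": [
    [0, 0, -0.02],
    [0, 0, -0.02],
    [0, 0, -0.02],
    [0.003, 0, -0.015],
    [0, -0.002, -0.005],
    [0, -0.002, -0.002],
    [0, 0, 0],
    [0, 0, 0]
  ],
  "delta_rot": [
    [0, 0, 0],
    [0, 0, 0],
    [0, 0, 0],
    [0, 0, 0],
    [0, 0, 0],
    [0, 0, 0],
    [0, 0, 0],
    [0, 0, 0]
  ],
  "jaw": [0, 0, 0, 0, 0, 0, 0, 0]
}}

```text
time: 6.97
eef_pos: [0.5102, -0.1617, 0.1406]
ee_rot: [-179.9, -0.0, -93.7]
wrist_force: [-0.7, -0.6, -0.5]
opening: 0.0007
```

```bash
python3 - <<'E'
from h import *
c=snap('side','side4');print(env.read_state()['eef_pos'],env.read_state()['wrist_force'])
cv2.imwrite('pics/s4z.png',cv2.resize(c['pixels'][60:200,260:400],None,fx=4,fy=4,interpolation=cv2.INTER_CUBIC))
E
```

```text
[ 0.51026122 -0.16171278  0.14073219] [-0.39810955  0.67259473 -0.24671061]
```

View pics/s4z.png

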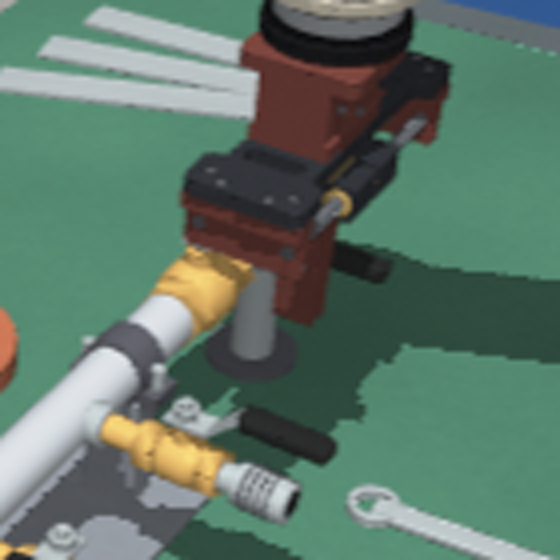

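The fingers are beside the supply lever on its +y side, not touching. Next is the supply push.

>>> {"fn": "jog_arm", "kwargs": {
  "offset": [
    [0.0005, -0.01, 0],
    [0.0005, -0.01, 0],
    [-0.0025, -0.01, 0],
    [-0.0025, -0.0095, 0],
    [0, -0.0105, 0],
    [0.0005, -0.0105, 0],
    [0.003, -0.0105, 0],
    [0.0035, -0.0105, 0]
  ],
  "delta_rot": [
    [0, 0, 0],
    [0, 0, 0],
    [0, 0, 0],
    [0, 0, 0],
    [0, 0, 0],
    [0, 0, 0],
    [0, 0, 0],
    [0, 0, 0]
  ],
  "jaw": [0, 0, 0, 0, 0, 0, 0, 0]
}}

```text
time: 7.68
eef_pos: [0.5126, -0.2428, 0.1397]
ee_rot: [180.0, 0.1, -93.7]
wrist_force: [0.5, 6.6, 0.2]
opening: 0.0002
```

>>> {"fn": "jog_arm", "kwargs": {
  "offset": [
    [0.006, -0.0095, 0],
    [0.0065, -0.01, 0],
    [0.009, -0.0075, 0],
    [0.009, -0.008, 0],
    [0.0075, -0.0035, 0],
    [0.007, -0.0035, 0],
    [0.004, -0.0015, 0],
    [0.003, -0.001, 0]
  ],
  "delta_rot": [
    [0, 0, 0],
    [0, 0, 0],
    [0, 0, 0],
    [0, 0, 0],
    [0, 0, 0],
    [0, 0, 0],
    [0, 0, 0],
    [0, 0, 0]
  ],
  "jaw": [0, 0, 0, 0, 0, 0, 0, 0]
}}

```text
time: 8.35
eef_pos: [0.5637, -0.2881, 0.139]
ee_rot: [179.9, 0.0, -93.8]
wrist_force: [-3.4, 2.8, 0.5]
opening: 0.0003
```

```bash
python3 - <<'E'
from h import *
c=snap('side','side5');print(env.read_state()['eef_pos'],env.read_state()['wrist_force'])
cv2.imwrite('pics/s5z.png',cv2.resize(c['pixels'][60:200,260:400],None,fx=4,fy=4,interpolation=cv2.INTER_CUBIC))
E
```

```text
[ 0.56415864 -0.28812608  0.13905932] [-1.36467121  1.98401507 -1.35639953]
```

View pics/s5z.png

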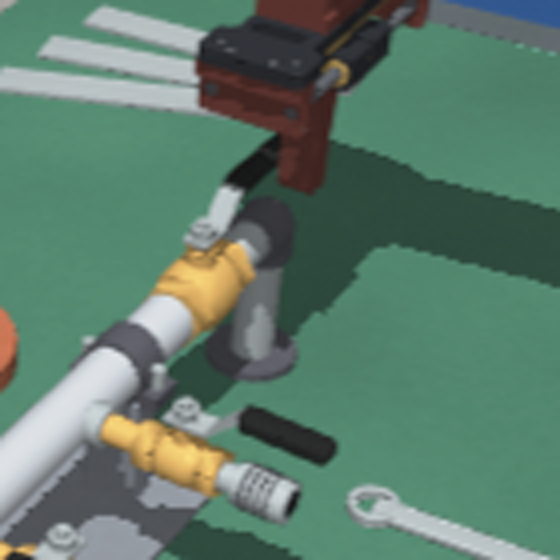

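The supply lever is almost in line with the pipe, pushed as planned. Small steps in +x should bring it to the stop.

>>> {"fn": "jog_arm", "kwargs": {
  "offset": [
    [0.0015, 0, 0],
    [0.0015, 0, 0],
    [0.001, 0, 0],
    [0.001, 0, 0],
    [0, 0, 0],
    [0, 0, 0],
    [0, 0, 0],
    [0, 0, 0]
  ],
  "delta_rot": [
    [0, 0, 0],
    [0, 0, 0],
    [0, 0, 0],
    [0, 0, 0],
    [0, 0, 0],
    [0, 0, 0],
    [0, 0, 0],
    [0, 0, 0]
  ],
  "jaw": [0, 0, 0, 0, 0, 0, 0, 0]
}}

```text
time: 9.07
eef_pos: [0.5656, -0.2884, 0.139]
ee_rot: [179.6, -0.0, -93.8]
wrist_force: [-13.3, 2.6, 3.7]
opening: 0.0003
```

The force is now 13 N and the tool stalls at x = 0.5656, so the lever is at its stop. I'll back off and clear the view.

>>> {"fn": "jog_arm", "kwargs": {
  "offset": [
    [-0.008, 0, 0],
    [-0.012, 0, 0],
    [-0.015, 0, 0],
    [-0.01, 0, 0.02],
    [0, 0, 0.03],
    [-0.02, -0.01, 0.03],
    [-0.03, -0.02, 0.01],
    [-0.03, -0.025, 0]
  ],
  "delta_rot": [
    [0, 0, 0],
    [0, 0, 0],
    [0, 0, 0],
    [0, 0, 0],
    [0, 0, 0],
    [0, 0, 0],
    [0, 0, 0],
    [0, 0, 0]
  ],
  "jaw": [0, 0, 0, 0, 0, 0, 0, 0]
}}

```text
time: 9.73
eef_pos: [0.4469, -0.3434, 0.2341]
ee_rot: [-179.5, -0.3, -93.5]
wrist_force: [0.3, -0.5, 0.4]
opening: 0.0003
```

>>> {"fn": "jog_arm", "kwargs": {
  "offset": [
    [-0.03, -0.025, 0],
    [-0.03, -0.025, 0],
    [-0.03, -0.025, 0],
    [-0.03, -0.025, 0],
    [-0.03, -0.025, 0],
    [-0.01, -0.01, 0],
    [0, 0, 0],
    [0, 0, 0]
  ],
  "delta_rot": [
    [0, 0, 0],
    [0, 0, 0],
    [0, 0, 0],
    [0, 0, 0],
    [0, 0, 0],
    [0, 0, 0],
    [0, 0, 0],
    [0, 0, 0]
  ],
  "jaw": [0, 0, 0, 0, 0, 0, 0, 0]
}}

```text
time: 10.4
eef_pos: [0.2842, -0.479, 0.2303]
ee_rot: [-179.9, -0.1, -93.9]
wrist_force: [0.3, 0.0, -0.7]
opening: 0.0004
```

```bash
python3 - <<'E'
from h import *
cs=snap('side','side6');c=snap('top','top6');s=env.read_state();print(s['eef_pos'],s['wrist_force'])
R={}
for n,cc,ro in(('top',c,{'dr':(315,315,355,335),'sup':(540,280,620,315)}),('side',cs,{'dr':(365,290,405,335),'sup':(484,100,560,180)})):
    im=cc['pixels'].max(2)
    for k,r in ro.items():
        a,b,d,e=[int(x/1.5) for x in r];m=np.zeros_like(im);m[b:e,a:d]=im[b:e,a:d]<50
        nn,l,st,ce=cv2.connectedComponentsWithStats(m);i=1+np.argmax(st[1:,4]);print(n,k,st[i],ce[i]*1.5);R[n,k]=ce[i]
for k,(x,y,z) in {'dr':(.5409,.1134,.142),'sup':(.5847,-.2824,.1554)}.items():
    print(k,'expect',np.array(proj(c,(x,y,z)))*1.5,np.array(proj(cs,(x,y,z)))*1.5)
    print(onz(c,*R['top',k],z),onz(cs,*R['side',k],z))
E
```

```text
[ 0.28607677 -0.47726918  0.23015421] [0.70698066 0.92916406 0.11159974]
top dr [215 214  20   7 115] [336.35217391 325.0826087 ]
top sup [370 191  33   8 204] [579.51470588 292.08823529]
side dr [248 198  20  20 176] [386.32670455 311.97443182]
side sup [322  91  14  15  90] [491.58333333 145.68333333]
dr expect [337.50880514 325.79287423] [386.69454112 311.71226799]
[0.54212026 0.11527795 0.142     ] [0.54105603 0.11402928 0.142     ]
sup expect [578.46349606 292.37574433] [488.08268619 148.01070282]
[ 0.58513442 -0.28415346  0.1554    ] [ 0.58279745 -0.29183261  0.1554    ]
```

View pics/top6.png

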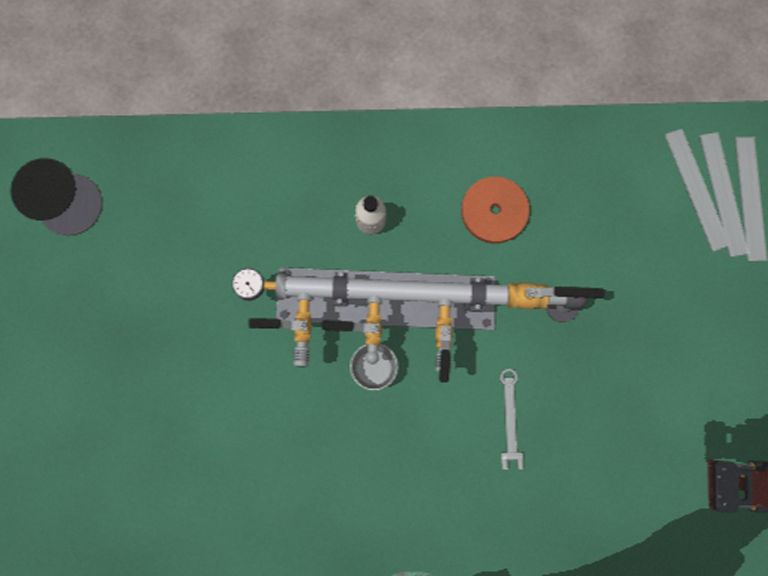

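View pics/side6.png

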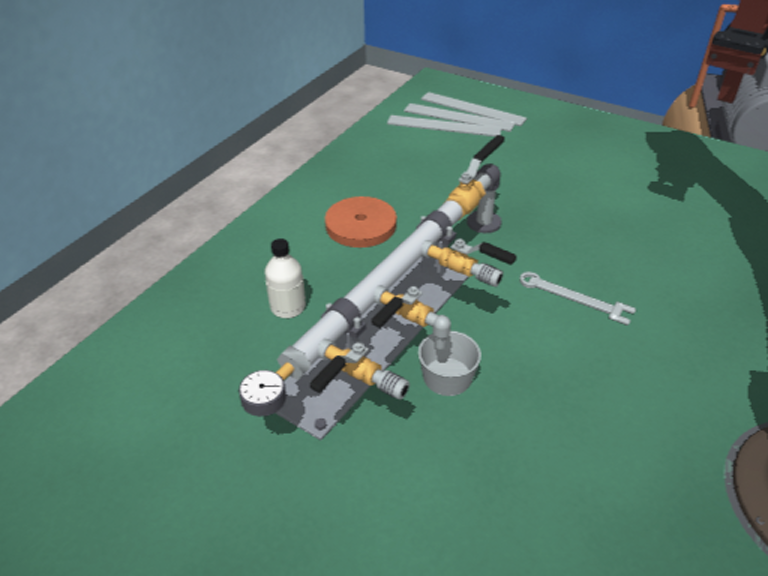

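The top view shows the supply sleeve at (579,292), against an expected (578,292), and the drain sleeve at (336,325). The other items are at their starting pixels. Handing in.

```bash
python3 -c "
from bench import env
print(env.hand_in())"
```

```text
the job is handed in; nothing more can be done
None
```

I pushed the drain lever shut first and then the supply lever open, both with closed fingertips. The job was handed in after about 10.5 s and gave no verdict.

- **Drain:** it started about 68° open. I pushed it until it stalled at the stop with 17.5 N on the wrist. Its sleeve is within about 2 mm of the predicted shut position in both views.
- **Supply:** it was opened only after a picture had confirmed the drain was shut. I pushed it until it stalled at the stop with 13 N. In the top view its sleeve is within 2 mm of the predicted open position.
- **Everything else:** by eye, the outlet levers, tin, bottle, wheel and spanner look unmoved in both pictures. The arm stands clear and touches nothing.
- **One check disagreed:** the side view put the supply sleeve about 9 mm further out along the lever. I put this down to my search window cutting off part of the sleeve. The lever looks in line with the pipe in that picture too, and I did not re-measure.

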